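# Gauge two tool handles and lock in the one that fits

### The job

Two look-alike tool handles have come back to the tool store: slide them onto the gauge pin to find the one that goes fully down, leave it standing fully home on the pin, and swing the keeper arm over it right up to its end stop. Put the handle that does not fit in the red reject bin. Set the handles down rather than dropping them, and leave the wrench, hammer and can alone.

Things in the scene. Friction and masses are not known exactly. Their poses are not given: they have to be found in the camera images.
- handle_a: the first tool handle, wood with a steel ferrule: an upright cylinder 46 mm in diameter, 100 mm tall, loose on the bench; origin at the centre of its underside, z along its axis. A blind bore from below, unseen from outside: one handle has a 26 mm bore 85 mm deep, the other a 36 mm bore 47 mm deep; which is which is not known
- handle_b: the second handle, just like the first from outside: wooden, steel ferrule, 46 mm in diameter, 100 mm tall; origin at the centre of its underside, z along its axis
- handle_a_mid (a point): centre of the first handle, halfway up (50 mm above its underside)
- handle_b_mid (a point): centre of the second handle, halfway up (50 mm above its underside)
- gauge: fixed gauge stand: a grey plate 200 by 100 by 20 mm with an upright steel gauge pin and, 105 mm along +x from the pin, a pivot post 28 mm thick that carries the keeper arm. Origin under the pin's axis at bench height, z up, x towards the post; the plate spans x = -55 to 145 mm, y = +-50 mm
- gauge_seat (a point): on the pin's axis, on its round flange (56 mm wide, 22 mm above the bench), where a fitting handle's underside rests. The pin fitted is one of two: plain, 22 mm thick and 75 mm tall above this point; or stepped, 31 mm thick for 28 mm, then 22 mm thick up to 42 mm; tips tapered. Just one of the handles goes fully down on it; the other stops about 28 mm short
- keeper (a joint): swing of the keeper arm about its upright pivot, rad: 0 fully open (to the stand's +y side), growing counterclockwise from above to 1.90 at the end stop, where it lies over the pin. Stiff, stays where left; its underside is 132 mm above the bench, 10 mm over a handle that is fully home
- keeper_knob (a point): middle of the black upright knob on the end of the keeper arm, 18 mm in diameter, 40 mm tall; on its axis, 162 mm above the bench, 20 mm over the arm's top face, 130 mm from the pivot axis. At the end stop the knob is 25 mm past the pin, on the stand's -x side
- keeper_pivot (a point): on the upright pivot axis, at the height of the keeper arm's underside (132 mm above the bench)
- reject_bin: fixed red open reject bin, 160 by 160 mm outside and 60 mm high, walls and floor 5 mm; origin at the centre of its underside
- wrench: bystander: steel wrench 190 mm long lying on the bench
- hammer: bystander: hammer 280 mm long lying on the bench
- can: bystander: closed aluminium can, 66 mm in diameter, 110 mm tall, standing on the bench

How it is judged (in metres and radians):
On the way, in this order (a step that is already met when the one before it is completed fails the run):
1. a handle is fully home on the gauge pin (((horizontal distance between handle_a and gauge_seat below 0.006 m and z of handle_a in the frame of gauge_seat between -0.006 and 0.006 m and angle between handle_a's own z axis and vertical below 0.1 rad) or (horizontal distance between handle_b and gauge_seat below 0.006 m and z of handle_b in the frame of gauge_seat between -0.006 and 0.006 m and angle between handle_b's own z axis and vertical below 0.1 rad))), for 0.2 s.
2. the keeper arm is swung over it to its end stop (value of joint keeper above 1.82 rad and ((horizontal distance between handle_a and gauge_seat below 0.006 m and z of handle_a in the frame of gauge_seat between -0.006 and 0.006 m and angle between handle_a's own z axis and vertical below 0.1 rad) or (horizontal distance between handle_b and gauge_seat below 0.006 m and z of handle_b in the frame of gauge_seat between -0.006 and 0.006 m and angle between handle_b's own z axis and vertical below 0.1 rad))), for 0.2 s.
At the end, for the whole second after the job is handed in: One handle upright on the gauge pin, underside within 6 mm of the flange and 6 mm of the pin axis; keeper over it at its end stop (above 1.82 rad); the other handle's centre inside the reject bin (80 mm of its middle each way, below 85 mm), standing or lying; both at rest (((horizontal distance between handle_a and gauge_seat below 0.006 m and z of handle_a in the frame of gauge_seat between -0.006 and 0.006 m and angle between handle_a's own z axis and vertical below 0.1 rad and x of handle_b_mid in the frame of reject_bin between -0.08 and 0.08 m and y of handle_b_mid in the frame of reject_bin between -0.08 and 0.08 m and z of handle_b_mid in the frame of reject_bin between 0 and 0.085 m) or (horizontal distance between handle_b and gauge_seat below 0.006 m and z of handle_b in the frame of gauge_seat between -0.006 and 0.006 m and angle between handle_b's own z axis and vertical below 0.1 rad and x of handle_a_mid in the frame of reject_bin between -0.08 and 0.08 m and y of handle_a_mid in the frame of reject_bin between -0.08 and 0.08 m and z of handle_a_mid in the frame of reject_bin between 0 and 0.085 m)) and value of joint keeper above 1.82 rad and linear speed of each of handle_a, handle_b below 0.05 m/s); the robot touches nothing.
It fails at once if a handle is dropped (falls freely faster than 0.9 m/s, about 40 mm) ((linear speed of handle_a above 0.9 m/s and contact force between the fingers and handle_a below 0.1 N) or (linear speed of handle_b above 0.9 m/s and contact force between the fingers and handle_b below 0.1 N)).
It fails at once if the wrench, hammer or can is moved by more than 30 mm (distance of any of wrench, hammer, can from where it was at the start of the episode above 0.03 m).
It also fails if it takes over 67 s, if anything falls off the work surface, if the arm or the gripper's body presses on something with over 40 N, if the wrist force passes 120 N, or if a joint passes its speed limit or range.

### The arm

A 7-joint arm with a two-finger parallel gripper is mounted at the origin on the work surface. World frame = base frame: x ahead of the robot, y to its left, z up, the work surface at z = 0. Lengths are in m, angles in degrees, forces in N, time in s.
With the tool pointing down it reaches from about 0.35 to 0.9 m from the base axis. Payload 8.1 kg.
Tool frame: the origin (TCP) lies on the centre line of the jaws, within the pads' length; the fingertips stand ahead of it and the grasp point (between the pads) lies 8 mm behind it (ctrl.tips_ahead is the z of the fingertips in the tool frame, in m); z points along the fingers, y is the line along which they close (so a half turn about z gives the same grasp; the last joint's range is limited). The gripper opens to 92 mm and grips with 3 to 60 N. Pads are 19 mm wide; open, the fingers measure 130 mm over their backs; the gripper's body (75 mm by 190 mm) begins 47 mm behind the grasp point.
Start: joints at [69.294, 24.895, 1.432, 90.138, -0.665, 64.973, -4.303], TCP at [0.16, -0.604, 0.238] pointing down, gripper open.
Joint ranges: [-149.89, 149.89], [-25.12, 119.58], [-72.63, 75.52], [4.76, 147.25], [-75.54, 255.54], [6.69, 114.76], [-157.13, 157.13]. Speed limits (degrees/s): [127.2, 127.2, 172.46, 172.46, 180, 180, 180].

### API

Orientations are given as [roll, pitch, yaw] about the fixed x, y, z axes, in that order (R = Rz(yaw) Ry(pitch) Rx(roll)).
In Python, from cell import readout, vision, ctrl gives the robot as it stands.
- The arm moves only by the tool play_rows, never from a script. Its argument "series" is one flat list of numbers, 7 for each row, row after row: the shift along the tool's x, y, z in mm, then the turn, a rotation vector about the tool's x, y, z in rad, then the closure in counts, from 0 (fully open) to 255 (shut). In form: [tx, ty, tz, rx, ry, rz, jaw, tx, ty, tz, rx, ry, rz, jaw, ...]. A call has exactly 10 rows; each row is the pose to reach, as a shift and turn from the pose commanded when the call began, along the tool's axes at that moment; what a row does not reach only later rows make up. A row lasts 1/12 s, in which the tool goes at most 41.7 mm and 7.16 degrees, less where a joint would pass 70% of its speed; a pose out of reach is approached as far as the arm can. A call with a gripper value outside its range is refused whole. The fingers move at their own pace and stop on an object; "newtons" is the grip in N (left out, the last holds). Time passes only in rows, so rows that repeat a pose let the fingers close, or fill a call up. It gives the time, the measured TCP pose, the force, the opening and the grip force at its end, in the units of the state.
- readout.state(): the state, without advancing time (a new reading comes with each control period).
- vision.camera(name): name is "scene" or "side" or "wrist"; returns the picture (384x512x3 uint8, blue, green, red); there is no depth.
- vision.camera_model(name): a dict with "K" (3x3 intrinsics, pixels), "k1" (the pictures are not rectified: a ray, as slopes to the right and down, at radius r is drawn at 1 + k1 r^2 times it, then the intrinsics apply), "rvec" (rotation vector, rad) and "tvec" (3), from world to camera coordinates, as OpenCV has them; the wrist camera has in their place "T_tool_cam" (4x4, takes a point from camera to tool coordinates, whose origin is the TCP and whose axes are the flange's). Camera axes: x right, y down, z forward; pixel columns grow to the right and rows downward; lengths in m; the calibration is good to about 2 mm. A picture is of the moment at which its call begins: read the wrist's pose just before it. camera_model takes no time and is no camera call.
- ctrl.job_done(): hands the job in; it is judged then, once.
The state is a dict: "time_s": time; "joint_positions": joint angles; "qd": joint speeds; "joint_torque": joint torques, N m; "tool_pos": TCP position; "tool_rot": TCP orientation; "contact_force": force on the tool from outside, world axes, zero at the start; "moment": the same for the moment, N m; "finger_gap": finger opening in m; "finger_force": force on a finger pad.
Only numpy, scipy, OpenCV 4.12 (cv2) and the standard library are available. Lean on these libraries where they do the work, as an engineer would, in place of code of your own. Each camera call takes 0.05 s, during which the arm holds its last target. There are 200 camera calls.

## Working session

There is one attempt and no reset: what is moved stays moved. The work goes in short steps, Python scripts to look and compute and a tool call to move; the robot and the scene stay as the last step left them, time stands still between calls to the robot, and variables do not carry over. Pictures are saved under pics/ and viewed, at most 12 in all, crops included, and the job is handed in when it is done.

Besides the shell and the picture viewer there is one more tool, called after "Call:" in YAML: its name, and indented under it one key for each argument. play_rows: Moves the arm, as the interface text tells. Its arguments: {"type":"object","properties":{"series":{"type":"array"},"newtons":{"type":"number"}},"required":["series"]}

```bash
mkdir -p pics; cat > h.py <<'E'
import numpy as np, cv2
from scipy.spatial.transform import Rotation as R
from cell import readout, vision, ctrl
def model(n):
    m=vision.camera_model(n)
    return m
def ray(n,u,v,T=None):
    m=model(n);K=np.array(m["K"]);k1=m["k1"]
    d=np.array([(u-K[0,2])/K[0,0],(v-K[1,2])/K[1,1]]);s=d.copy()
    for _ in range(30): s=d/(1+k1*(s@s))
    r=np.array([s[0],s[1],1])
    if n=="wrist":
        A=T@np.array(m["T_tool_cam"]);return A[:3,3],A[:3,:3]@r
    Rm=cv2.Rodrigues(np.array(m["rvec"],float))[0];t=np.array(m["tvec"],float).ravel()
    return -Rm.T@t,Rm.T@r
def atz(n,u,v,z,T=None):
    o,d=ray(n,u,v,T);return o+d*(z-o[2])/d[2]
def tri(a,b):
    (o1,d1),(o2,d2)=a,b
    s=np.linalg.lstsq(np.c_[d1,-d2],o2-o1,rcond=None)[0]
    p,q=o1+s[0]*d1,o2+s[1]*d2
    return (p+q)/2,np.linalg.norm(p-q)
def proj(n,P):
    m=model(n);K=np.array(m["K"]);Rm=cv2.Rodrigues(np.array(m["rvec"],float))[0]
    c=Rm@np.array(P)+np.array(m["tvec"]).ravel();s=c[:2]/c[2];s=s*(1+m["k1"]*(s@s))
    return K[:2,:2]@s+K[:2,2]
def pose():
    s=readout.state();T=np.eye(4);T[:3,:3]=R.from_euler('xyz',s["tool_rot"],degrees=True).as_matrix();T[:3,3]=s["tool_pos"];return T
E
python3 - <<'E'
from h import *
a=vision.camera("scene");b=vision.camera("side")
cv2.imwrite("pics/raw_scene.png",a);cv2.imwrite("pics/raw_side.png",b)
cv2.imwrite("pics/scene.png",cv2.resize(a,(800,600)));cv2.imwrite("pics/side.png",cv2.resize(b,(800,600)))
print(readout.state(),ctrl.tips_ahead)
for n in("scene","side"):
  m=model(n);print(n,m["K"],m["k1"],ray(n,256,192))
print(vision.camera_model("wrist"))
E
```

```text
{'time_s': 0.1, 'joint_positions': array([69.29273284, 24.93056705,  1.43440065, 90.18234372, -0.66309457,
       64.97237156, -4.30332927]), 'qd': array([ 0.04520093, -0.1182797 , -0.05653185, -0.0997758 ,  0.04301943,
       -0.04382879,  0.03443785]), 'joint_torque': array([ 3.25411238e-03, -6.69132757e+01,  9.88138877e-01, -3.15147436e+01,
       -6.05603680e-02,  3.73775535e-02,  8.61454311e-06]), 'tool_pos': array([ 0.15975812, -0.60380293,  0.2370551 ]), 'tool_rot': array([-1.79923602e+02,  9.88374031e-03,  1.48218087e+01]), 'contact_force': array([ 0.42444906,  0.45864658, -0.01659212]), 'moment': array([-2.86189423e-02, -4.12106181e-05, -2.09973503e-02]), 'finger_force': 0.0, 'finger_gap': 0.09200180340650387} 0.011
scene [[383.26879344   0.         256.8847192 ]
 [  0.         383.26879344 190.25170595]
 [  0.           0.           1.        ]] -0.02139052915600233 (array([1.16540308, 0.66270221, 0.76751413]), array([-0.50615862, -0.63016318, -0.5888327 ]))
side [[404.56042239   0.         254.84088555]
 [  0.         404.56042239 189.41611117]
 [  0.           0.           1.        ]] -0.006791474476269684 (array([0.30598956, 0.67508794, 0.99200937]), array([ 0.26492775, -0.61952643, -0.73895148]))
{'K': array([[321.35091927,   0.        , 257.83398393],
       [  0.        , 321.35091927, 192.56964539],
       [  0.        ,   0.        ,   1.        ]]), 'k1': -0.01994525581957117, 'T_tool_cam': array([[-6.85294228e-04, -9.51055694e-01, -3.09018765e-01,
         8.24563874e-02],
       [ 9.99999420e-01, -9.08443812e-04,  5.78239416e-04,
        -1.55987362e-03],
       [-8.30664073e-04, -3.09018189e-01,  9.51055765e-01,
        -1.47841907e-01],
       [ 0.00000000e+00,  0.00000000e+00,  0.00000000e+00,
         1.00000000e+00]])}
```

View pics/scene.png

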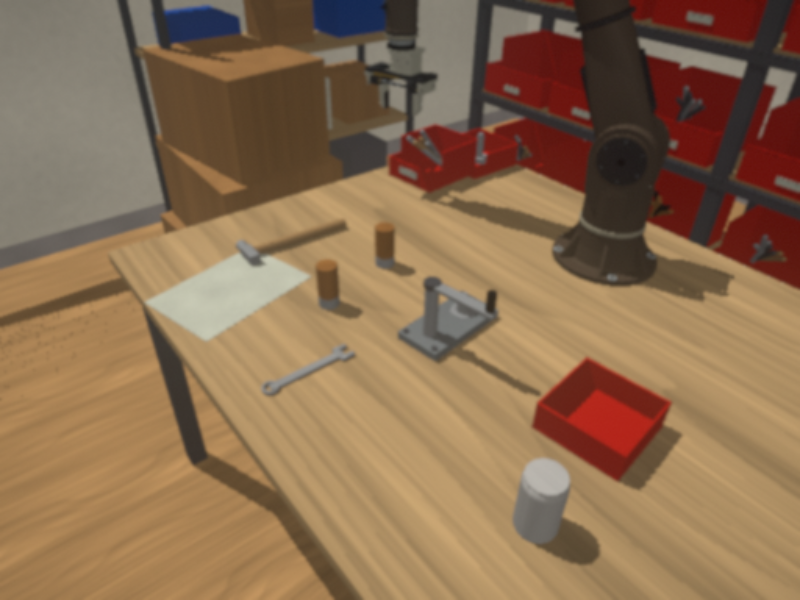

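View pics/side.png

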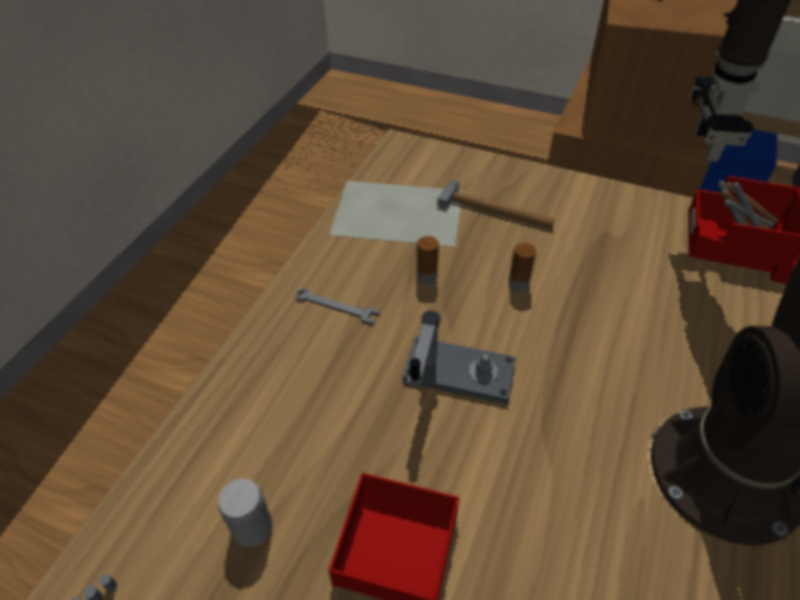

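Both views show the two handles (scene at 327,285 and 384,247; side at 428,262 and 522,267), the stand with the keeper open, the red bin and the can. I'll enlarge these next.

```bash
python3 - <<'E'
import cv2,numpy as np
a=cv2.imread("pics/raw_scene.png");b=cv2.imread("pics/raw_side.png")
A=cv2.resize(a[135:235,190:325],None,fx=5.9,fy=5.9,interpolation=cv2.INTER_CUBIC)
cv2.imwrite("pics/cA.png",A)
B=cv2.resize(b[148:262,252:348],None,fx=5.2,fy=5.2,interpolation=cv2.INTER_CUBIC);cv2.imwrite("pics/cB.png",B)
for n,i in(("scene",a),("side",b)):
  h=cv2.cvtColor(i,cv2.COLOR_BGR2HSV)
E
```

```text
(no output)
```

View pics/cA.png

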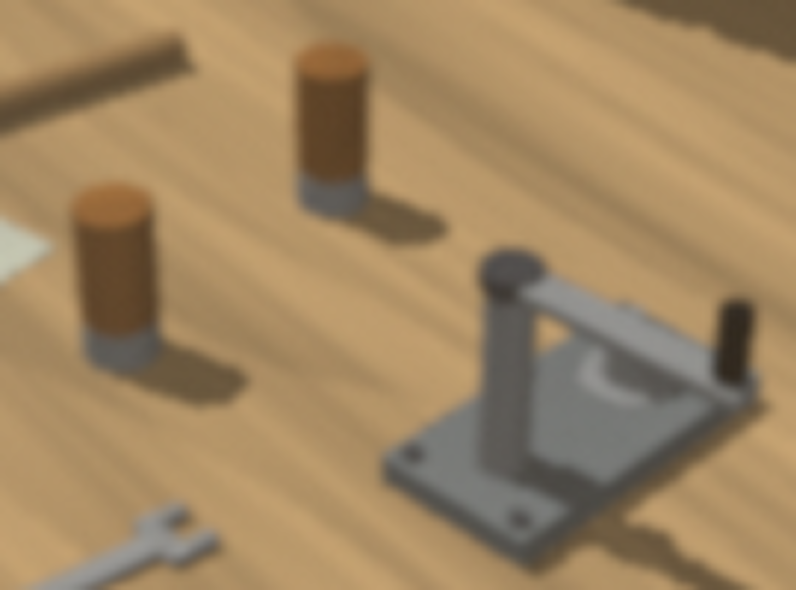

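View pics/cB.png

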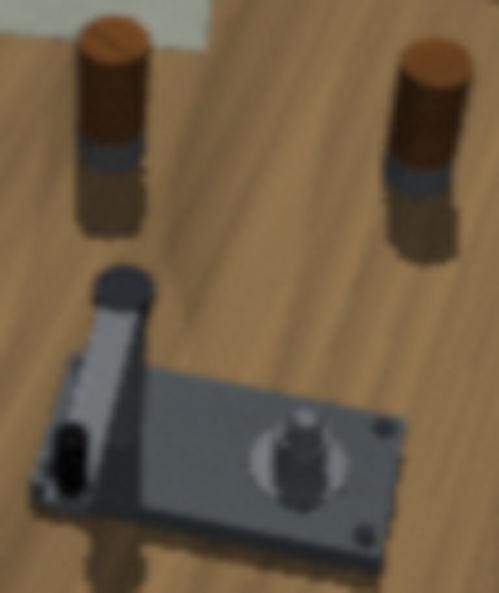

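The pin is the stepped one (crop B: tip at 307,415, flange at 298,465), so the 36 mm bore is the one that fits. Handle tops are at A (113,205), (333,62) and B (114,40), (437,63). The keeper is open, with the knob top at A (737,307).

```bash
python3 - <<'E'
from h import *
np.set_printoptions(precision=4,suppress=True)
A=lambda u,v:((u+.5)/5.9-.5+190,(v+.5)/5.9-.5+135)
B=lambda u,v:((u+.5)/5.2-.5+252,(v+.5)/5.2-.5+148)
for n,a,b,z in(("h1 top",(113,205),(114,40),.1),("h2 top",(333,62),(437,63),.1),("pivot cap",(512,265),(123,287),.15),("knob top",(737,305),(70,430),.182)):
  p,e=tri(ray("scene",*A(*a)),ray("side",*B(*b)))
  print(n,p,e,atz("scene",*A(*a),z),atz("side",*B(*b),z))
print("pin tip",atz("side",*B(307,415),.064),"flange",atz("side",*B(299,465),.022))
for c in((72,357),(405,418),(380,560),(38,487)):print("plate",atz("side",*B(*c),.02))
for c in((387,460),(527,558)):print("plateA",atz("scene",*A(*c),.02))
s=512/800
for c in((590,360),(669,405),(622,462),(536,405)):print("bin scene",atz("scene",c[0]*s,c[1]*s,.06))
for c in((362,478),(458,494),(440,600),(332,573)):print("bin side",atz("side",c[0]*s,c[1]*s,.06))
print("can",atz("scene",546*s,475*s,.11),atz("side",242*s,495*s,.11))
for c in((345,225),(240,250),(350,352),(268,388)):print("ham/wrench",atz("scene",c[0]*s,c[1]*s,.01))
E
```

```text
h1 top [ 0.6352 -0.2429  0.0993] 0.0018512356242035882 [ 0.6361 -0.2404  0.1   ] [ 0.6354 -0.2435  0.1   ]
h2 top [ 0.4431 -0.2987  0.0991] 0.0021162733910309755 [ 0.4447 -0.2956  0.1   ] [ 0.4432 -0.2993  0.1   ]
pivot cap [ 0.5447 -0.0174  0.1447] 0.0012779381206696997 [ 0.5503 -0.0107  0.15  ] [ 0.5435 -0.0139  0.15  ]
knob top [0.5244 0.1105 0.1849] 0.0030843709955163078 [0.522  0.1098 0.182 ] [0.5257 0.1066 0.182 ]
pin tip [ 0.4406 -0.0356  0.064 ] flange [ 0.4402 -0.0321  0.022 ]
plate [ 0.5886 -0.0576  0.02  ]
plate [ 0.3941 -0.0887  0.02  ]
plate [0.3803 0.0105 0.02  ]
plate [0.5714 0.0368 0.02  ]
plateA [ 0.5914 -0.0542  0.02  ]
plateA [0.5836 0.0483 0.02  ]
bin scene [0.3999 0.2522 0.06  ]
bin scene [0.3867 0.4011 0.06  ]
bin scene [0.5472 0.4228 0.06  ]
bin scene [0.5603 0.2669 0.06  ]
bin side [0.5485 0.2693 0.06  ]
bin side [0.3991 0.2364 0.06  ]
bin side [0.371  0.3934 0.06  ]
bin side [0.5262 0.4186 0.06  ]
can [0.6905 0.3896 0.11  ] [0.6878 0.3836 0.11  ]
ham/wrench [ 0.4238 -0.4933  0.01  ]
ham/wrench [ 0.6954 -0.5423  0.01  ]
ham/wrench [ 0.6953 -0.0729  0.01  ]
ham/wrench [ 0.8663 -0.0809  0.01  ]
```

Call:
play_rows:
  series: [18,-11,0,0,0,0.02,0,53,-33,0,0,0,0.06,0,92,-58,0,0,0,0.1,0,130,-82,0,0,0,0.14,0,170,-107,0,0,0,0.18,0,208,-132,0,0,0,0.22,0,246,-156,0,0,0,0.259,0,285,-180,0,0,0,0.259,0,320,-202,0,0,0,0.259,0,352,-223,0,0,0,0.259,0]

```text
time_s: 0.93
tool_pos: [0.43, -0.3123, 0.2376]
tool_rot: [180.0, 0.0, -0.0]
contact_force: [-0.0, -0.7, -0.8]
finger_gap: 0.0916
finger_force: 0.0
```

```bash
python3 - <<'E'
from h import *
T=pose();print(T, readout.state()["qd"])
a=vision.camera("wrist");np.save("pics/T1.npy",T)
cv2.imwrite("pics/w1.png",a)
E
```

```text
[[ 9.99999883e-01 -4.43072024e-04 -1.94400414e-04  4.29957533e-01]
 [-4.43080107e-04 -9.99999901e-01 -4.15373848e-05 -3.12272432e-01]
 [-1.94381990e-04  4.16235149e-05 -9.99999980e-01  2.37643981e-01]
 [ 0.00000000e+00  0.00000000e+00  0.00000000e+00  1.00000000e+00]] [-43.1327498    4.63879715 -13.00840812  -6.30840132   4.70730407
   1.76945106 -57.40655738]
```

View pics/w1.png

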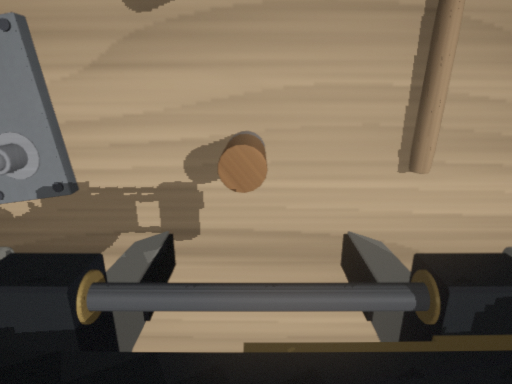

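Wrist view: handle top centre at about (243,168), radius 24 px; flange edge at the left; the arm was still settling.

```bash
python3 - <<'E'
from h import *
T=np.load("pics/T1.npy")
print("h2",atz("wrist",243,168,.1,T),"flange~",atz("wrist",14,157,.022,T),"plate corner",atz("wrist",75,187,.02,T))
print(pose()[:3,3])
a=vision.camera("wrist");T=pose();print(T[:3,3],readout.state()["qd"])
m=cv2.inRange(cv2.cvtColor(a,cv2.COLOR_BGR2HSV),(5,90,60),(14,255,255))
cv2.imwrite("pics/w2.png",np.hstack([a[60:260,:],cv2.cvtColor(m[60:260,:],cv2.COLOR_GRAY2BGR)]))
cv2.imwrite("pics/w2.png",cv2.resize(a[0:240,0:330],None,fx=2.4,fy=2.4,interpolation=cv2.INTER_CUBIC))
E
```

```text
h2 [ 0.44293289 -0.29786456  0.1       ] flange~ [ 0.43785622 -0.0285541   0.022     ] plate corner [ 0.40071672 -0.09276916  0.02      ]
[ 0.43669477 -0.3040319   0.23770774]
[ 0.4342555  -0.30703949  0.23760611] [ 3.95103717 -0.27591956  5.47001311  0.79703767  1.735704    0.47278639
  5.44188484]
```

View pics/w2.png

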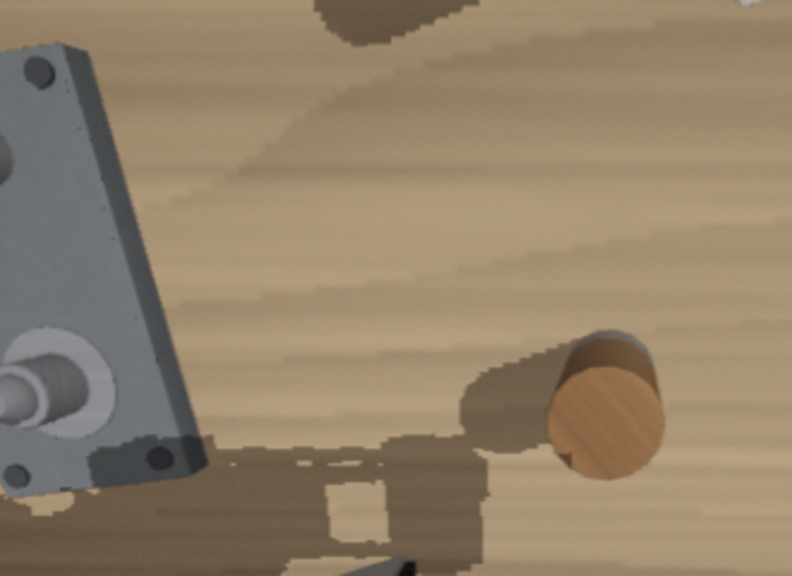

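Enlarged wrist view: handle top centre at (606,422) and flange centre at (58,383), both at 2.4×. The stepped pin is confirmed.

```bash
python3 - <<'E'
from h import *
T=np.eye(4);T[:3,:3]=np.diag([1,-1,-1.]);T[:3,3]=[.43669,-.30403,.23771]
f=lambda u,v:((u+.5)/2.4-.5,(v+.5)/2.4-.5)
print("h2",atz("wrist",*f(606,422),.1,T),"flange",atz("wrist",*f(58,383),.022,T),"corner",atz("wrist",*f(206,463),.02,T))
print("pin tip",atz("wrist",*f(2,397),.064,T))
print(pose()[:3,3])
E
```

```text
h2 [ 0.44255167 -0.29795891  0.1       ] flange [ 0.44173399 -0.03133242  0.022     ] corner [ 0.40028508 -0.09606239  0.02      ]
pin tip [ 0.44459713 -0.03661235  0.064     ]
[ 0.4342555  -0.30703949  0.23760611]
```

Call:
play_rows:
  series: [0,0,0,0,0,0,0,0,0,0,0,0,0,0,0,0,0,0,0,0,0,0,0,0,0,0,0,0,0,0,0,0,0,0,0,0,0,0,0,0,0,0,0,0,0,0,0,0,0,0,0,0,0,0,0,0,0,0,0,0,0,0,0,0,0,0,0,0,0,0]

```text
time_s: 1.87
tool_pos: [0.429, -0.3141, 0.2378]
tool_rot: [180.0, -0.0, -0.0]
contact_force: [0.5, -0.4, -0.7]
finger_gap: 0.0919
finger_force: 0.0
```

Call:
play_rows:
  series: [7,-8,10,0,0,0,0,13.7,-16,30,0,0,0,0,13.7,-16,55,0,0,0,0,13.7,-16,85,0,0,0,0,13.7,-16,115,0,0,0,0,13.7,-16,140,0,0,0,0,13.7,-16,158,0,0,0,0,13.7,-16,171,0,0,0,0,13.7,-16,171,0,0,0,0,13.7,-16,171,0,0,0,0]

```text
time_s: 2.7
tool_pos: [0.4427, -0.2971, 0.0659]
tool_rot: [-179.9, 0.1, 0.0]
contact_force: [-0.6, -0.7, 0.2]
finger_gap: 0.0918
finger_force: 0.0
```

Call:
play_rows:
  series: [0,0,0,0,0,0,150,0,0,0,0,0,0,150,0,0,0,0,0,0,150,0,0,0,0,0,0,150,0,0,0,0,0,0,150,0,0,0,0,0,0,150,0,0,0,0,0,0,200,0,0,0,0,0,0,200,0,0,0,0,0,0,200,0,0,0,0,0,0,200]
  newtons: 30

```text
time_s: 3.53
tool_pos: [0.4428, -0.2981, 0.0668]
tool_rot: [180.0, -0.0, -0.0]
contact_force: [0.5, 0.9, 1.6]
finger_gap: 0.0459
finger_force: 30.0
```

Call:
play_rows:
  series: [0,0,-10,0,0,0,200,0,0,-35,0,0,0,200,0,0,-65,0,0,0,200,0,-15,-95,0,0,0,200,-15,-45,-118,0,0,0,200,-25,-80,-130,0,0,0,200,-35,-117,-130,0,0,0,200,-45,-154,-130,0,0,0,200,-55,-190,-130,0,0,0,200,-63,-220,-130,0,0,0,200]

```text
time_s: 4.37
tool_pos: [0.3784, -0.0758, 0.1973]
tool_rot: [180.0, -0.0, 0.0]
contact_force: [0.4, 0.6, -0.7]
finger_gap: 0.0456
finger_force: 30.0
```

Call:
play_rows:
  series: [0,-25,0,0,0,0,200,0,-40,0,0,0,0,200,0,-44,0,0,0,0,200,0,-44,0,0,0,0,200,0,-44,0,0,0,0,200,0,-44,0,0,0,0,200,0,-44,0,0,0,0,200,0,-44,0,0,0,0,200,0,-44,0,0,0,0,200,0,-44,0,0,0,0,200]

```text
time_s: 5.2
tool_pos: [0.3798, -0.0344, 0.1967]
tool_rot: [180.0, 0.0, -0.1]
contact_force: [-0.1, -0.1, 0.0]
finger_gap: 0.0456
finger_force: 30.0
```

```bash
python3 - <<'E'
from h import *
T=pose();print(T[:3,3], readout.state()["contact_force"])
a=vision.camera("wrist");np.save("pics/T3.npy",T);cv2.imwrite("pics/w3raw.png",a)
cv2.imwrite("pics/w3.png",cv2.resize(a[60:300,100:420],None,fx=2.5,fy=2.5,interpolation=cv2.INTER_CUBIC))
E
```

```text
[ 0.37977842 -0.03437862  0.19665564] [-0.10407186 -0.08199802  0.00627493]
```

View pics/w3.png

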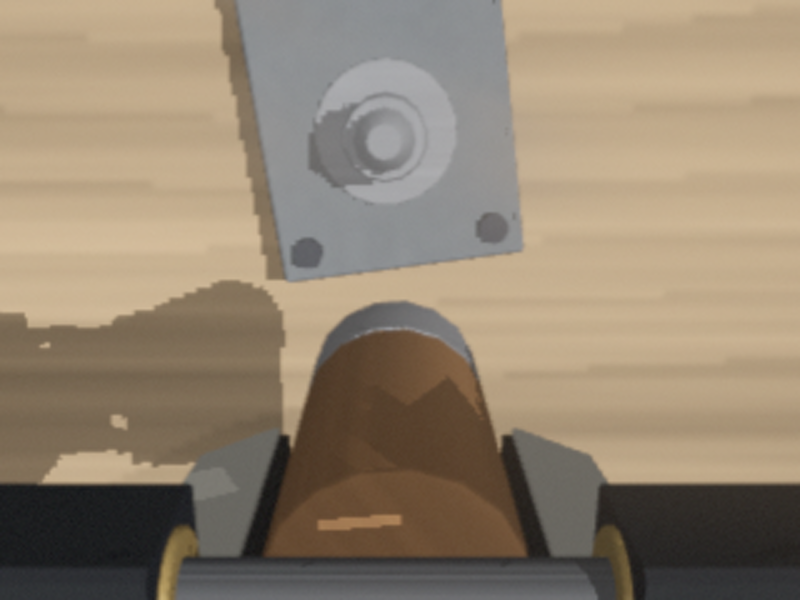

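Wrist view: flange centre at (386,131), pin tip centre at (386,140) and the held handle's front bottom edge at (397,301), all at 2.5× with the crop at (100,60).

```bash
python3 - <<'E'
from h import *
T=np.load("pics/T3.npy")
f=lambda u,v:((u+.5)/2.5-.5+100,(v+.5)/2.5-.5+60)
print("flange",atz("wrist",*f(386,131),.022,T),"tip",atz("wrist",*f(386,140),.064,T),"step",atz("wrist",*f(385.5,137),.05,T),"bottom front",atz("wrist",*f(397,301),.130,T))
print("corners",atz("wrist",*f(288,281),.02,T),atz("wrist",*f(523,248),.02,T))
E
```

```text
flange [ 0.43980939 -0.03000605  0.022     ] tip [ 0.43969677 -0.03041708  0.064     ] step [ 0.43963738 -0.03010076  0.05      ] bottom front [ 0.40131852 -0.03391099  0.13      ]
corners [0.37898686 0.01111935 0.02      ] [ 0.39276636 -0.08605381  0.02      ]
```

Call:
play_rows:
  series: [10,-1,0,0,0,0,200,30,-3.4,0,0,0,0,200,50,-3.4,0,0,0,0,200,60.5,-3.4,5,0,0,0,200,60.5,-3.4,15,0,0,0,200,60.5,-3.4,30,0,0,0,200,60.5,-3.4,45,0,0,0,200,60.5,-3.4,55,0,0,0,200,60.5,-3.4,60,0,0,0,200,60.5,-3.4,60,0,0,0,200]

```text
time_s: 6.08
tool_pos: [0.4397, -0.0306, 0.1355]
tool_rot: [-180.0, 0.1, -0.0]
contact_force: [-0.1, -0.6, -1.8]
finger_gap: 0.0456
finger_force: 30.0
```

Call:
play_rows:
  series: [0,0,2,0,0,0,200,0,0,4,0,0,0,200,0,0,6,0,0,0,200,0,0,8,0,0,0,200,0,0,10,0,0,0,200,0,0,12,0,0,0,200,0,0,14,0,0,0,200,0,0,16,0,0,0,200,0,0,16,0,0,0,200,0,0,16,0,0,0,200]

```text
time_s: 6.92
tool_pos: [0.4403, -0.0306, 0.1206]
tool_rot: [180.0, 0.0, -0.0]
contact_force: [-0.1, -0.4, -1.1]
finger_gap: 0.0462
finger_force: 30.0
```

Call:
play_rows:
  series: [0,0,1,0,0,0,200,0,0,2,0,0,0,200,0,0,3,0,0,0,200,0,0,4,0,0,0,200,0,0,5,0,0,0,200,0,0,6,0,0,0,200,0,0,7,0,0,0,200,0,0,8,0,0,0,200,0,0,8,0,0,0,200,0,0,8,0,0,0,200]

```text
time_s: 7.75
tool_pos: [0.4403, -0.0306, 0.1126]
tool_rot: [180.0, 0.0, -0.0]
contact_force: [-0.2, 0.5, -1.6]
finger_gap: 0.0455
finger_force: 30.0
```

Call:
play_rows:
  series: [0,0,2,0,0,0,200,0,0,5,0,0,0,200,0,0,8,0,0,0,200,0,0,11,0,0,0,200,0,0,14,0,0,0,200,0,0,17,0,0,0,200,0,0,20,0,0,0,200,0,0,21.5,0,0,0,200,0,0,22.5,0,0,0,200,0,0,23,0,0,0,200]

```text
time_s: 8.58
tool_pos: [0.4403, -0.0306, 0.0896]
tool_rot: [180.0, 0.0, -0.0]
contact_force: [-0.7, -0.3, -0.4]
finger_gap: 0.0454
finger_force: 30.0
```

Call:
play_rows:
  series: [0,0,0.3,0,0,0,200,0,0,0.6,0,0,0,200,0,0,0.9,0,0,0,200,0,0,1.2,0,0,0,200,0,0,1.4,0,0,0,200,0,0,1.4,0,0,0,200,0,0,1.4,0,0,0,200,0,0,1.4,0,0,0,200,0,0,1.4,0,0,0,200,0,0,1.4,0,0,0,200]

```text
time_s: 9.42
tool_pos: [0.4405, -0.0306, 0.0887]
tool_rot: [180.0, -0.0, -0.0]
contact_force: [-2.1, 0.6, 5.4]
finger_gap: 0.0454
finger_force: 30.0
```

It is fully home: contact at TCP z 0.0887, as predicted. Next I release it and lift clear.

Call:
play_rows:
  series: [0,0,-1,0,0,0,100,0,0,-1,0,0,0,0,0,0,-1,0,0,0,0,0,0,-1,0,0,0,0,0,0,-1,0,0,0,0,0,0,-15,0,0,0,0,0,0,-40,0,0,0,0,0,0,-75,0,0,0,0,0,0,-115,0,0,0,0,0,0,-150,0,0,0,0]

```text
time_s: 10.25
tool_pos: [0.44, -0.0305, 0.2404]
tool_rot: [-180.0, 0.0, 0.0]
contact_force: [0.6, -1.0, -0.6]
finger_gap: 0.0918
finger_force: 0.0
```

Call:
play_rows:
  series: [8,-15,0,0,0,0.1,0,16,-30,0,0,0,0.22,0,24,-45,0,0,0,0.34,0,33,-60,0,0,0,0.46,0,41,-75,0,0,0,0.58,0,50,-90,0,0,0,0.7,0,58,-105,0,0,0,0.82,0,66,-120,0,0,0,0.94,0,74,-135,0,0,0,1.06,0,82,-144,0,0,0,1.18,0]

```text
time_s: 11.08
tool_pos: [0.5101, 0.0944, 0.2328]
tool_rot: [179.2, 0.6, -54.6]
contact_force: [0.5, -0.1, -1.5]
finger_gap: 0.0918
finger_force: 0.0
```

Call:
play_rows:
  series: [0,0,0,0,0,0.12,0,0,0,0,0,0,0.234,0,0,0,0,0,0,0.234,0,0,0,0,0,0,0.234,0,0,0,0,0,0,0.234,0,0,0,0,0,0,0.234,0,0,0,0,0,0,0.234,0,0,0,0,0,0,0.234,0,0,0,0,0,0,0.234,0,0,0,0,0,0,0.234,0]

```text
time_s: 11.92
tool_pos: [0.5102, 0.094, 0.233]
tool_rot: [179.1, 0.4, -67.9]
contact_force: [1.0, -0.7, 0.4]
finger_gap: 0.0916
finger_force: 0.0
```

```bash
python3 - <<'E'
from h import *
T=pose();s=readout.state();print(T[:3,3],s["tool_rot"],s["joint_positions"])
a=vision.camera("wrist");np.save("pics/T4.npy",T);cv2.imwrite("pics/w4raw.png",a)
b=vision.camera("side");cv2.imwrite("pics/side4.png",b)
A=cv2.resize(a,(480,360));B=cv2.resize(b[148:268,245:345],None,fx=3,fy=3,interpolation=cv2.INTER_CUBIC)
cv2.imwrite("pics/w4.png",np.hstack([A,B]))
E
```

```text
[0.51023271 0.0939869  0.23300301] [179.07454652   0.38144933 -67.91618284] [ -51.25784307   19.09811557   46.36686674  107.01315729  -15.76593695
   61.50378836 -156.51046578]
```

View pics/w4.png

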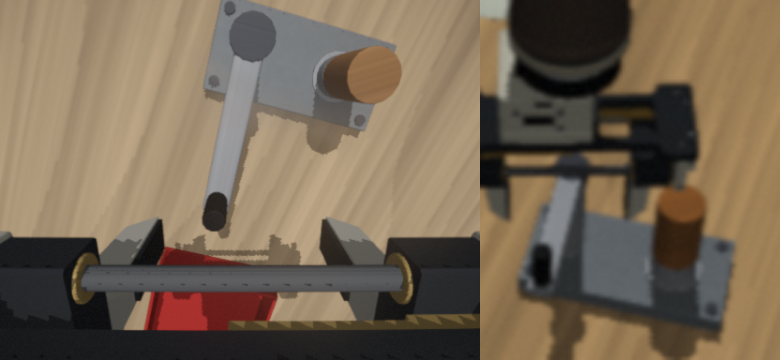

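The view shows the handle standing home on the pin. The knob top is at (214,219) and the pivot cap at (252,37) in the left panel. J7 is at its limit, so I'll turn the other way.

```bash
python3 - <<'E'
from h import *
T=np.load("pics/T4.npy")
f=lambda u,v:((u+.5)*512/480-.5,(v+.5)*512/480-.5)
print("knob",atz("wrist",*f(214,219),.182,T),"cap",atz("wrist",*f(252,36),.15,T),"handle top",atz("wrist",*f(374,76),.122,T))
print(pose())
E
```

```text
knob [0.52239888 0.11139074 0.182     ] cap [ 0.54350342 -0.01472717  0.15      ] handle top [ 0.43936065 -0.02913932  0.122     ]
[[ 3.75853280e-01 -9.26515059e-01 -1.74401182e-02  5.10224886e-01]
 [-9.26656788e-01 -3.75908476e-01 -1.22133352e-04  9.40372934e-02]
 [-6.44272987e-03  1.62069082e-02 -9.99847902e-01  2.33002185e-01]
 [ 0.00000000e+00  0.00000000e+00  0.00000000e+00  1.00000000e+00]]
```

Call:
play_rows:
  series: [0,0,0,0,0,-0.12,0,0,0,0,0,0,-0.24,0,0,0,0,0,0,-0.36,0,0,0,0,0,0,-0.48,0,0,0,0,0,0,-0.6,0,0,0,0,0,0,-0.72,0,0,0,0,0,0,-0.84,0,0,0,0,0,0,-0.96,0,0,0,0,0,0,-1.08,0,0,0,0,0,0,-1.187,0]

```text
time_s: 12.85
tool_pos: [0.5102, 0.0943, 0.233]
tool_rot: [180.0, 1.0, 0.5]
contact_force: [-0.2, 0.3, 0.2]
finger_gap: 0.0916
finger_force: 0.0
```

Call:
play_rows:
  series: [0,0,0,0,0,-0.12,0,0,0,0,0,0,-0.24,0,0,0,0,0,0,-0.36,0,0,0,0,0,0,-0.48,0,0,0,0,0,0,-0.6,0,0,0,0,0,0,-0.72,0,0,0,0,0,0,-0.84,0,0,0,0,0,0,-0.96,0,0,0,0,0,0,-1.08,0,0,0,0,0,0,-1.2,0]

```text
time_s: 13.68
tool_pos: [0.5102, 0.0943, 0.233]
tool_rot: [-179.1, 0.4, 69.2]
contact_force: [-0.4, 1.3, 0.1]
finger_gap: 0.0921
finger_force: 0.0
```

```bash
python3 - <<'E'
from h import *
s=readout.state();print(s["tool_pos"],s["tool_rot"],s["joint_positions"])
E
```

```text
[0.51019343 0.09427678 0.23299076] [-179.08096699    0.37490133   69.20743803] [-29.48354871  15.857024    16.82947913 105.45549535  -5.45315322
  60.42090505 -31.27895915]
```

```bash
cat >> h.py <<'E'
def rel(targets,start=None):
    """print tool-frame shift mm + rotvec for world targets (x,y,z,yaw deg)"""
    T=pose()
    if start is not None:
        T[:3,:3]=R.from_euler('xyz',[180,0,start[3]],degrees=True).as_matrix();T[:3,3]=start[:3]
    for t in targets:
        Q=R.from_euler('xyz',[180,0,t[3]],degrees=True).as_matrix()
        print(np.round(T[:3,:3].T@(np.array(t[:3])-T[:3,3])*1e3,1).tolist(),np.round(R.from_matrix(T[:3,:3].T@Q).as_rotvec(),3).tolist())
def knob(th,z=.160,r=.13): t=np.radians(th);return [.5437+r*np.cos(t),-.0150+r*np.sin(t),z,th]
E
python3 - <<'E'
from h import *
rel([knob(99.5,.233),knob(99.5)])
print(); th=np.linspace(99.5,144.5,16); rel([knob(t) for t in th[1:11]],knob(99.5)); 
E
```

```text
[22.0, 4.5, -0.2] [-0.017, 0.002, -0.529]
[22.5, 5.7, 72.8] [-0.017, 0.002, -0.529]

[-0.2, -6.8, -0.0] [0.0, 0.0, -0.052]
[-0.7, -13.6, -0.0] [0.0, 0.0, -0.105]
[-1.6, -20.3, -0.0] [0.0, 0.0, -0.157]
[-2.8, -27.0, -0.0] [0.0, 0.0, -0.209]
[-4.4, -33.6, -0.0] [0.0, 0.0, -0.262]
[-6.4, -40.2, -0.0] [0.0, 0.0, -0.314]
[-8.6, -46.6, -0.0] [0.0, 0.0, -0.367]
[-11.2, -52.9, -0.0] [0.0, 0.0, -0.419]
[-14.2, -59.0, -0.0] [0.0, 0.0, -0.471]
[-17.4, -65.0, -0.0] [0.0, 0.0, -0.524]
```

Call:
play_rows:
  series: [6,1,0,-0.005,0,-0.12,0,12,2,0,-0.01,0,-0.24,0,18,4,0,-0.017,0.002,-0.36,0,22,4.5,0,-0.017,0.002,-0.48,0,22,4.5,10,-0.017,0.002,-0.529,0,22,4.8,25,-0.017,0.002,-0.529,0,22.3,5.2,45,-0.017,0.002,-0.529,0,22.5,5.6,62,-0.017,0.002,-0.529,0,22.5,5.7,72.8,-0.017,0.002,-0.529,0,22.5,5.7,72.8,-0.017,0.002,-0.529,0]

```text
time_s: 14.52
tool_pos: [0.521, 0.1128, 0.1579]
tool_rot: [-179.8, 0.0, 99.2]
contact_force: [-0.3, -0.7, 1.3]
finger_gap: 0.0918
finger_force: 0.0
```

Call:
play_rows:
  series: [0,0,0,0,0,0,255,0,0,0,0,0,0,255,0,0,0,0,0,0,255,0,0,0,0,0,0,255,0,0,0,0,0,0,255,0,0,0,0,0,0,255,0,0,0,0,0,0,255,0,0,0,0,0,0,255,0,0,0,0,0,0,255,0,0,0,0,0,0,255]
  newtons: 25

```text
time_s: 15.35
tool_pos: [0.5223, 0.1134, 0.1599]
tool_rot: [-180.0, 0.0, 99.2]
contact_force: [0.1, 0.4, 1.1]
finger_gap: 0.0303
finger_force: 0.0
```

Call:
play_rows:
  series: [0,0,0,0,0,0,255,0,0,0,0,0,0,255,0,0,0,0,0,0,255,0,0,0,0,0,0,255,0,-2,0,0,0,-0.015,255,-0.1,-4,0,0,0,-0.031,255,-0.2,-6.8,0,0,0,-0.052,255,-0.4,-10,0,0,0,-0.078,255,-0.7,-13.6,0,0,0,-0.105,255,-0.7,-13.6,0,0,0,-0.105,255]

```text
time_s: 16.18
tool_pos: [0.5081, 0.1102, 0.1599]
tool_rot: [-179.9, 0.0, 105.4]
contact_force: [-0.5, -0.1, 0.3]
finger_gap: 0.0174
finger_force: 25.0
```

Call:
play_rows:
  series: [-0.2,-6.8,0,0,0,-0.052,255,-0.7,-13.6,0,0,0,-0.105,255,-1.6,-20.3,0,0,0,-0.157,255,-2.8,-27,0,0,0,-0.209,255,-4.4,-33.6,0,0,0,-0.262,255,-6.4,-40.2,0,0,0,-0.314,255,-8.6,-46.6,0,0,0,-0.367,255,-11.2,-52.9,0,0,0,-0.419,255,-14.2,-59,0,0,0,-0.471,255,-17.4,-65,0,0,0,-0.524,255]

```text
time_s: 17.02
tool_pos: [0.4509, 0.0757, 0.1599]
tool_rot: [-180.0, 0.0, 135.3]
contact_force: [4.2, -3.3, -5.2]
finger_gap: 0.0177
finger_force: 25.0
```

Call:
play_rows:
  series: [-0.2,-6.8,0,0,0,-0.052,255,-0.7,-13.6,0,0,0,-0.105,255,-1.6,-20.3,0,0,0,-0.157,255,-2.8,-27,0,0,0,-0.209,255,-4.4,-33.6,0,0,0,-0.262,255,-6.4,-40.2,0,0,0,-0.314,255,-8.6,-46.6,0,0,0,-0.367,255,-11.2,-52.9,0,0,0,-0.419,255,-14.2,-59,0,0,0,-0.471,255,-17.4,-65,0,0,0,-0.524,255]

```text
time_s: 17.85
tool_pos: [0.4178, 0.0175, 0.1599]
tool_rot: [-180.0, 0.0, 165.3]
contact_force: [5.1, -2.3, -8.2]
finger_gap: 0.0172
finger_force: 25.0
```

```bash
python3 - <<'E'
from h import *
s=readout.state();p=s["tool_pos"];d=p[:2]-[.5437,-.015];print(p,s["tool_rot"],s["contact_force"],s["finger_gap"],np.hypot(*d),np.degrees(np.arctan2(d[1],d[0])),s["joint_positions"])
E
```

```text
[0.41778264 0.01746314 0.15994927] [-1.79976786e+02  4.28082585e-02  1.65349283e+02] [ 5.13267093 -2.25106224 -8.22542822] 0.01715667629907717 0.13003474972403425 165.54321553609321 [ -8.55259559  11.35739026  -1.39444483 123.06645232   0.43914326
  45.55099491  65.12215648]
```

Call:
play_rows:
  series: [-0.2,-6.8,0,0,0,-0.052,255,-0.7,-13.6,0,0,0,-0.105,255,-1.6,-20.3,0,0,0,-0.157,255,-2.8,-27,0,0,0,-0.209,255,-4.4,-33.6,0,0,0,-0.262,255,-5.5,-37.5,0,0,0,-0.29,255,-6.4,-40.2,0,0,0,-0.314,255,-7.2,-42.8,0,0,0,-0.335,255,-8,-45,0,0,0,-0.353,255,-8.6,-46.6,0,0,0,-0.367,255]

```text
time_s: 18.68
tool_pos: [0.414, -0.0294, 0.1599]
tool_rot: [-180.0, -0.0, -173.7]
contact_force: [3.7, -1.7, -6.8]
finger_gap: 0.0176
finger_force: 25.0
```

Call:
play_rows:
  series: [0,-1,0,0,0,-0.008,255,0,-2,0,0,0,-0.016,255,0,-3,0,0,0,-0.024,255,-0.1,-4,0,0,0,-0.031,255,-0.1,-5,0,0,0,-0.038,255,-0.1,-6,0,0,0,-0.046,255,-0.2,-6.5,0,0,0,-0.05,255,-0.2,-7,0,0,0,-0.054,255,-0.2,-7,0,0,0,-0.054,255,-0.2,-7,0,0,0,-0.054,255]

```text
time_s: 19.52
tool_pos: [0.4147, -0.0342, 0.1599]
tool_rot: [179.9, -0.0, -170.5]
contact_force: [2.8, 6.2, -7.1]
finger_gap: 0.0174
finger_force: 25.0
```

End stop reached (side force rises at 188.4°). Now I release and lift.

Call:
play_rows:
  series: [0,0,0,0,0,0,0,0,0,0,0,0,0,0,0,0,0,0,0,0,0,0,0,0,0,0,0,0,0,0,0,0,0,0,0,0,0,-10,0,0,0,0,0,0,-25,0,0,0,0,0,0,-45,0,0,0,0,0,0,-65,0,0,0,0,0,0,-80,0,0,0,0]

```text
time_s: 20.35
tool_pos: [0.415, -0.036, 0.2415]
tool_rot: [-180.0, 0.0, -170.6]
contact_force: [0.3, -0.2, 0.1]
finger_gap: 0.0794
finger_force: 0.0
```

```bash
python3 - <<'E'
from h import *
s=readout.state();print(s["tool_pos"],s["tool_rot"],s["finger_gap"],s["joint_positions"])
y=-170.5
rel([(.6348,-.242,.239,y),(.6348,-.242,.067,y)])
a=vision.camera("side");cv2.imwrite("pics/side5.png",a)
E
```

```text
[ 0.41503808 -0.03601856  0.24152394] [-1.79977101e+02  1.78462713e-02 -1.70632358e+02] 0.07938233645307062 [  0.27021723   5.33148207  -2.90689025 116.61815573   0.34256827
  58.03723088  96.56227341]
[-183.3, -239.0, 2.7] [-0.0, 0.0, -0.002]
[-183.2, -238.9, 174.7] [-0.0, 0.0, -0.002]
```

Call:
play_rows:
  series: [-9,-12,0,0,0,0,0,-27,-36,0,0,0,0,0,-50,-65,0,0,0,0,0,-73,-95,0,0,0,0,0,-96,-125,0,0,0,0,0,-119,-155,0,0,0,0,0,-142,-185,0,0,0,0,0,-162,-211,0,0,0,0,0,-177,-231,0,0,0,0,0,-183,-239,0,0,0,0,0]

```text
time_s: 21.23
tool_pos: [0.6357, -0.2453, 0.2386]
tool_rot: [-179.9, -0.1, -170.8]
contact_force: [-1.4, 0.2, 0.0]
finger_gap: 0.0918
finger_force: 0.0
```

```bash
python3 - <<'E'
from h import *
T=pose();a=vision.camera("wrist");s=readout.state();print(T[:3,3],s["tool_rot"],s["joint_positions"])
hsv=cv2.cvtColor(a,cv2.COLOR_BGR2HSV)
m=cv2.inRange(hsv,(5,130,60),(14,255,255));m[330:]=0
n,l,st,c=cv2.connectedComponentsWithStats(m)
for i in range(1,n):
  if st[i,4]>150:print(st[i],c[i])
b=cv2.imread("pics/side5.png")
A=cv2.resize(a,(400,300));B=cv2.resize(b[130:270,235:355],None,fx=3.3,fy=3.3,interpolation=cv2.INTER_CUBIC)
A=cv2.copyMakeBorder(A,0,B.shape[0]-300,0,0,0);cv2.imwrite("pics/w5.png",np.hstack([A,B]))
np.save("pics/T5.npy",T)
E
```

```text
[ 0.63567255 -0.24529716  0.23855977] [-1.79905545e+02 -8.94502558e-02 -1.70780038e+02] [ 13.81541447  30.23916675   4.40577969  81.33377615  -2.24824547
  68.55298001 117.66745458]
[493   0  19  23 243] [503.33744856   9.61316872]
```

View pics/w5.png

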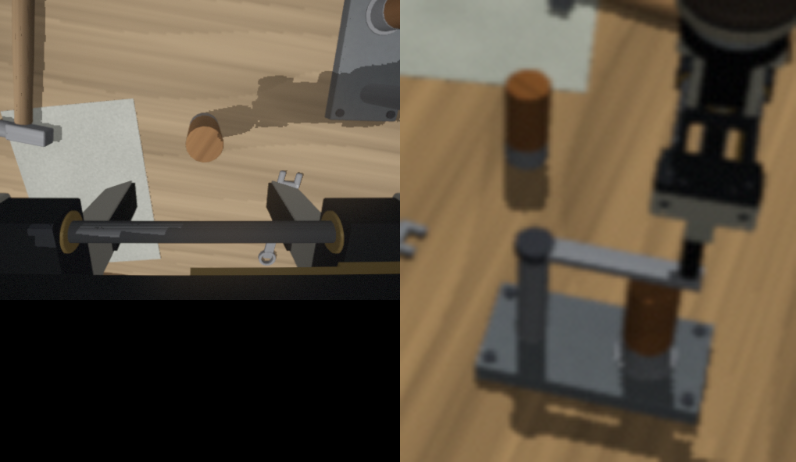

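The side panel shows the keeper lying over the home handle. The wrist panel shows the second handle's top at about (205,144).

```bash
python3 - <<'E'
from h import *
T=np.load("pics/T5.npy");p=atz("wrist",262.5,184.5,.1,T);print(p)
rel([(p[0],p[1],.067,-170.5)],(.635,-.242,.239,-170.5))
E
```

```text
[ 0.63363129 -0.24035235  0.1       ]
[1.1, 1.9, 172.0] [0.0, 0.0, 0.0]
```

Call:
play_rows:
  series: [1,1.5,10,0,0,0,0,1,1.5,30,0,0,0,0,1,1.5,55,0,0,0,0,1,1.5,85,0,0,0,0,1,1.5,115,0,0,0,0,1,1.5,140,0,0,0,0,1,1.5,160,0,0,0,0,1,1.5,172,0,0,0,0,1,1.5,172,0,0,0,0,1,1.5,172,0,0,0,0]

```text
time_s: 22.12
tool_pos: [0.6326, -0.2399, 0.0679]
tool_rot: [180.0, -0.1, -170.6]
contact_force: [-0.2, 1.4, 0.8]
finger_gap: 0.092
finger_force: 0.0
```

Call:
play_rows:
  series: [0,0,0,0,0,0,150,0,0,0,0,0,0,150,0,0,0,0,0,0,150,0,0,0,0,0,0,150,0,0,0,0,0,0,150,0,0,0,0,0,0,150,0,0,0,0,0,0,200,0,0,0,0,0,0,200,0,0,0,0,0,0,200,0,0,0,0,0,0,200]
  newtons: 30

```text
time_s: 22.95
tool_pos: [0.6331, -0.2408, 0.068]
tool_rot: [-180.0, -0.0, -170.6]
contact_force: [1.0, -0.8, 0.9]
finger_gap: 0.0462
finger_force: 29.9
```

```bash
python3 - <<'E'
from h import *
s=readout.state();p=s["tool_pos"];print(p,s["tool_rot"],s["finger_gap"],s["finger_force"])
y=-170.5
q=np.mean([[.3999,.2522],[.3867,.4011],[.5472,.4228],[.5603,.2669],[.5485,.2693],[.3991,.2364],[.371,.3934],[.5262,.4186]],axis=0);print(q)
rel([(p[0],p[1],.26,y),(.64,0.1,.26,y),(q[0],q[1],.26,y)],(*p,y))
rel([(q[0],q[1],.26,y)],(.64,.1,.26,y))
E
```

```text
[ 0.63312367 -0.2407657   0.06803984] [-1.79976775e+02 -2.24796852e-02 -1.70632542e+02] 0.046201497071586856 29.914205269888043
[0.4673625 0.3325875]
[0.0, 0.0, -192.0] [0.0, 0.0, 0.0]
[-63.0, 335.0, -192.0] [0.0, 0.0, 0.0]
[68.9, 592.8, -192.0] [0.0, 0.0, 0.0]
[131.9, 257.9, 0.0] [0.0, 0.0, 0.0]
```

Call:
play_rows:
  series: [0,0,-10,0,0,0,200,0,0,-30,0,0,0,200,0,0,-60,0,0,0,200,0,0,-92,0,0,0,200,0,0,-125,0,0,0,200,0,8,-155,0,0,0,200,-4,22,-180,0,0,0,200,-10,50,-192,0,0,0,200,-16,82,-192,0,0,0,200,-22,115,-192,0,0,0,200]

```text
time_s: 23.78
tool_pos: [0.6362, -0.123, 0.2618]
tool_rot: [-179.9, 0.1, -170.7]
contact_force: [-0.3, 0.8, -1.8]
finger_gap: 0.0459
finger_force: 29.9
```

Call:
play_rows:
  series: [-6,34,0,0,0,0,200,-12,68,0,0,0,0,200,-19,102,0,0,0,0,200,-25,136,0,0,0,0,200,-32,170,0,0,0,0,200,-38,204,0,0,0,0,200,-40,220,0,0,0,0,200,-28,245,0,0,0,0,200,-12,275,0,0,0,0,200,4,305,0,0,0,0,200]

```text
time_s: 24.62
tool_pos: [0.5815, 0.1774, 0.26]
tool_rot: [-180.0, -0.1, -170.7]
contact_force: [0.3, 0.6, -1.5]
finger_gap: 0.0459
finger_force: 29.9
```

```bash
python3 - <<'E'
from h import *
s=readout.state();p=s["tool_pos"];print(p,s["tool_rot"],s["finger_gap"],s["finger_force"],s["joint_positions"])
rel([(.467,.333,.26,-170.5),(.467,.333,.09,-170.5)])
E
```

```text
[0.58146071 0.17737782 0.25998338] [-1.79970939e+02 -6.66796419e-02 -1.70674703e+02] 0.04585137333132308 29.90416182205081 [-21.04756703  22.4791301   -1.36064795  90.62662208   0.57973537
  66.97251785  76.79300705]
[87.7, 172.1, -0.0] [-0.001, -0.001, -0.003]
[87.5, 172.2, 170.0] [-0.001, -0.001, -0.003]
```

Call:
play_rows:
  series: [12,25,0,0,0,0,200,28,55,0,0,0,0,200,44,86,0,0,0,0,200,60,117,0,0,0,0,200,74,146,0,0,0,0,200,83,163,0,0,0,0,200,88,172,0,0,0,0,200,88,172,0,0,0,0,200,88,172,0,0,0,0,200,88,172,0,0,0,0,200]

```text
time_s: 25.45
tool_pos: [0.469, 0.3302, 0.2599]
tool_rot: [-179.9, -0.0, -170.8]
contact_force: [0.3, -0.2, -2.1]
finger_gap: 0.0463
finger_force: 29.9
```

```bash
python3 - <<'E'
from h import *
s=readout.state();p=s["tool_pos"];print(p)
T=pose();a=vision.camera("wrist");h=cv2.cvtColor(a,cv2.COLOR_BGR2HSV)
m=cv2.inRange(h,(0,170,50),(4,255,255))|cv2.inRange(h,(176,170,50),(180,255,255))
n,l,st,c=cv2.connectedComponentsWithStats(m);print(st[1:][st[1:,4]>300])
A=cv2.resize(a,(640,480));cv2.imwrite("pics/w6.png",A);np.save("pics/T6.npy",T)
E
```

```text
[0.46903926 0.33017511 0.25994007]
[[  189   130   142   102 10072]]
```

View pics/w6.png

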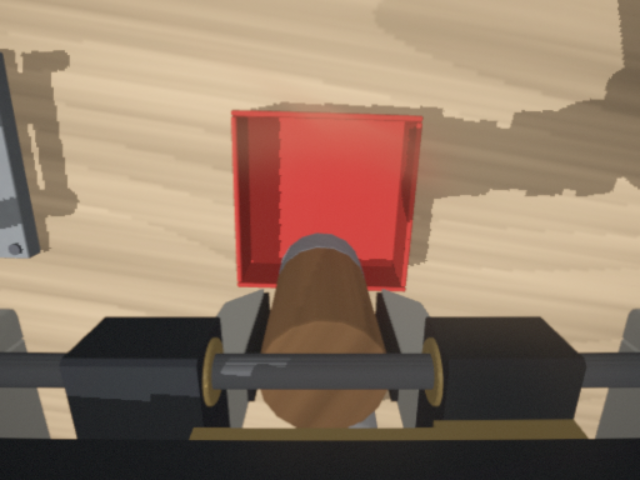

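The rim corners are at (234,112), (421,117), (406,290) and (239,287), with the handle held over the bin.

```bash
python3 - <<'E'
from h import *
T=np.load("pics/T6.npy");P=np.array([atz("wrist",(u+.5)*.8-.5,(v+.5)*.8-.5,.06,T) for u,v in((234,112),(421,117),(406,290),(239,287))]);print(P,P.mean(0))
rel([(P.mean(0)[0],P.mean(0)[1],.0755,-170.5)])
E
```

```text
[[0.39638616 0.24510052 0.06      ]
 [0.37554694 0.39863657 0.06      ]
 [0.53073708 0.42111488 0.06      ]
 [0.55307798 0.26459802 0.06      ]] [0.46393704 0.3323625  0.06      ]
[4.7, 3.3, 184.4] [-0.001, -0.0, -0.005]
```

Call:
play_rows:
  series: [2,1,8,0,0,0,200,4.5,3,25,0,0,0,200,4.5,3,50,0,0,0,200,4.5,3,80,0,0,0,200,4.5,3,110,0,0,0,200,4.5,3,138,0,0,0,200,4.5,3,160,0,0,0,200,4.5,3,174,0,0,0,200,4.5,3,181,0,0,0,200,4.5,3,184,0,0,0,200]

```text
time_s: 26.33
tool_pos: [0.4625, 0.3331, 0.0744]
tool_rot: [-179.9, -0.1, -170.7]
contact_force: [0.4, 0.5, -2.2]
finger_gap: 0.0459
finger_force: 29.9
```

Call:
play_rows:
  series: [0,0,0.4,0,0,0,200,0,0,0.8,0,0,0,200,0,0,1.2,0,0,0,200,0,0,1.6,0,0,0,200,0,0,2,0,0,0,200,0,0,2.4,0,0,0,200,0,0,2.8,0,0,0,200,0,0,3,0,0,0,200,0,0,3,0,0,0,200,0,0,3,0,0,0,200]

```text
time_s: 27.17
tool_pos: [0.4627, 0.3344, 0.073]
tool_rot: [-180.0, -0.0, -170.6]
contact_force: [-0.5, -0.2, -0.5]
finger_gap: 0.0462
finger_force: 29.9
```

Call:
play_rows:
  series: [0,0,0.3,0,0,0,200,0,0,0.3,0,0,0,110,0,0,0.3,0,0,0,80,0,0,0,0,0,0,60,0,0,0,0,0,0,60,0,0,0,0,0,0,60,0,0,-15,0,0,0,60,0,0,-45,0,0,0,60,0,0,-80,0,0,0,60,0,0,-115,0,0,0,60]

```text
time_s: 28.0
tool_pos: [0.4621, 0.3339, 0.1887]
tool_rot: [-179.9, -0.1, -170.6]
contact_force: [0.3, 0.1, 0.2]
finger_gap: 0.0701
finger_force: 0.0
```

Call:
play_rows:
  series: [10,-30,-20,0,0,0,60,30,-60,-40,0,0,0,60,45,-60,-60,0,0,0,60,45,-60,-60,0,0,0,60,45,-60,-60,0,0,0,60,45,-60,-60,0,0,0,60,45,-60,-60,0,0,0,60,45,-60,-60,0,0,0,60,45,-60,-60,0,0,0,60,45,-60,-60,0,0,0,60]

```text
time_s: 28.83
tool_pos: [0.428, 0.2679, 0.2472]
tool_rot: [-180.0, -0.1, -170.6]
contact_force: [-0.4, -0.4, 0.3]
finger_gap: 0.0701
finger_force: 0.0
```

```bash
python3 - <<'E'
from h import *
a=vision.camera("scene");b=vision.camera("side");s=readout.state();print(s["tool_pos"],s["qd"].round(1))
A=cv2.resize(a[130:310,190:440],None,fx=1.6,fy=1.6);B=cv2.resize(b[140:384,200:360],None,fx=2.2,fy=2.2)
h=max(A.shape[0],B.shape[0]);f=lambda x:cv2.copyMakeBorder(x,0,h-x.shape[0],0,0,0)
cv2.imwrite("pics/end.png",np.hstack([f(A),f(B)]));print(A.shape,B.shape)
E
```

```text
[0.42809557 0.26787714 0.24750824] [ 0.1 -0.2  0.1  0.   0.   0.1  0. ]
(288, 400, 3) (537, 352, 3)
```

View pics/end.png

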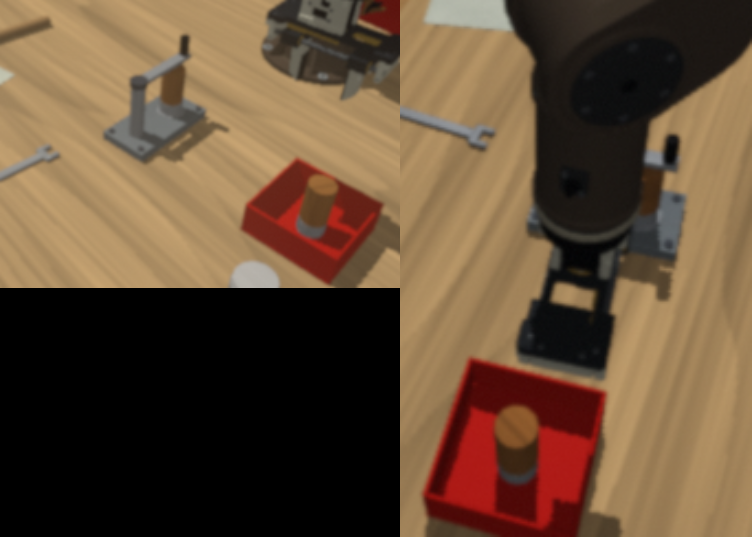

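The pictures show the reject handle standing in the bin, with its top at about (322,185) in the left panel and (518,425) in the right. The other handle is on the pin under the keeper, around (172,85), and the arm is clear.

```bash
python3 -c "
from cell import ctrl
print(ctrl.job_done())"
```

```text
the job is handed in; nothing more can be done
None
```

I handed the job in at about 29 s: the first handle I tried went fully down on the stepped pin and stands home, the keeper is at its end stop over it, and the other handle (not tried on the pin) was set down standing in the red bin; no verdict came back.

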